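# Refit the bun box lid with its hinge pin

### The job

The white bun box has been washed and its lid taken off. Put the lid back on the box the right way round, fully down and with its hinge barrel lined up between the box's two, then take the hinge pin from its sloping rest and push it, from either side, through all three barrels until its collar is fully home. Let go of everything, and leave the other things on the table where they stand.

Things in the scene. Friction and masses are not known exactly. Their poses are not given: they have to be found in the camera images.
- bun_box: White enamelled open box, black rim, fixed to the table, 170 (its x) x 120 (its y) x 120 mm high, walls 4 mm, buns inside. Origin: centre of its underside, z up. Its +x side faces away from the robot, turned up to 0.25 rad. On that side at rim height it has two steel hinge barrels: tubes along y, outside 20 mm, bore 12 mm, from 34 to 52 mm either side of the middle.
- box_hinge (a point): Middle point of the hinge axis, halfway between the two box barrels: at (99, 0, 122) mm in the box's frame; same axes as the box. The hinge axis runs along its y. The pin can enter from either end.
- lid: Loose white lid, 0.35 kg, right way up on the table. Plate 166 (x) x 124 (y) x 5 mm, its underside 12 mm above the origin; a skirt below it slopes inwards and drops into the box with 2 to 3 mm play. Origin: centre of the skirt's lower edge, z up. One hinge barrel at its +x edge. Seated, its axes are parallel to the box's and its origin is 108 mm above the box's origin.
- lid_hinge (a point): Middle of the lid's hinge barrel (tube along the lid's y, outside 20 mm, bore 12 mm, 54 mm long), at (99, 0, 14) mm in the lid's frame. It goes between the two box barrels with 7 mm to spare each side and meets point box_hinge when seated.
- lid_grip (a point): Middle of the lid's dark bar handle: bar 84 mm along the lid's x, 12 mm wide (y), 8 mm high, centred on the lid 50 mm above its origin, on two end feet; its underside is 29 mm above the plate's top.
- pin: Loose hinge pin, 0.08 kg, straight along its own x: 8 mm round steel shank from the tip to the collar; collar 20 mm across, x = 52 to 56 mm; then the handle. Origin: on the axis, where the middle of the hinge (point box_hinge) lies when the collar is home against the outer barrel. At the start it lies in the rest's trough, its x climbing away from the robot at 30 degrees above horizontal.
- pin_handle (a point): Grip point on the pin's pale wooden handle, at x = +92 mm in the pin's frame. Handle: x = 56 to 117 mm, 12 mm wide (pin's y, grip across this), 20 mm high (pin's z). It stands free beyond the trough's upper end; lift the pin out square to the trough, along the pin's z.
- pin_tip (a point): Tip of the pin, at x = -68 mm in the pin's frame; the shank narrows to 3 mm over its last 16 mm. At the start it is at the foot of the trough.
- pin_rest: Fixed rest: a dark wooden foot 130 x 50 x 8 mm with two struts, holding an open aluminium V trough, 100 mm long, that climbs along the rest's x at 30 degrees; its upper end is about 87 mm above the table. Origin: centre of its underside. The pin starts with its origin 62 mm straight above it.
- mug: Bystander: blue mug, 76 mm across, 85 mm high, loose. Origin under its centre.
- jar: Bystander: amber jar, 64 mm across, 100 mm high, loose. Origin under its centre.
- plate: Bystander: white plate, 100 mm across, 16 mm high, loose. Origin under its centre.
- mustard: Bystander: yellow bottle, 56 mm across, 160 mm high, loose. Origin under its centre.
- bowl: Bystander: terracotta bowl, 110 mm across, 50 mm high, loose. Origin under its centre.
- spoon: Bystander: wooden-handled spoon lying along y, loose. Origin under its middle.
Things that resemble listed ones, but are neither listed nor needed, are in the scene too. Several things have the shape of the pin; the one meant has the colours described above. Leave any green look-alike of the bun_box alone.

How it is judged:
By the outcome, as a careful person would: the job done as asked, in the order asked, and still so for the second after the job is handed in, with the robot touching nothing.
It also fails if it takes over 67 s, if anything falls off the work surface, if the arm or the gripper's body presses on something with over 40 N, if the wrist force passes 120 N, or if a joint passes its speed limit or range.

### The arm

A 6-joint arm with a two-finger parallel gripper is mounted at the origin on the work surface. World frame = base frame: x ahead of the robot, y to its left, z up, the work surface at z = 0. Lengths are in m, angles in degrees, forces in N, time in s.
With the tool pointing down it reaches from about 0.4 to 0.825 m from the base axis. Payload 7 kg.
Tool frame: the origin (TCP) lies on the centre line of the jaws, within the pads' length; the fingertips stand r.tip_reach ahead of it and the grasp point (between the pads) is the TCP (r.tip_reach is the distance from the TCP to the fingertips, in m); z points along the fingers, y is the line along which they close (so a half turn about z gives the same grasp; the last joint's range is limited). The gripper opens to 88 mm and grips with 3 to 60 N. Pads are 19 mm wide; open, the fingers measure 130 mm over their backs; the gripper's body (78 mm by 193 mm) begins 47 mm behind the grasp point.
Start: joints at [-46.92, 20.546, 0.682, 0, -70.136, -16.507], TCP at [0.302, -0.604, 0.246] pointing down, gripper open.
Joint ranges: [-176.03, 176.03], [-82.01, 121.73], [-58.28, 71.71], [-173.87, 95.51], [-174.79, -0.11], [-173.66, 173.66]. Speed limits (degrees/s): [136.94, 136.94, 172.46, 180, 180, 180].

### API

Orientations are given as [roll, pitch, yaw] about the fixed x, y, z axes, in that order (R = Rz(yaw) Ry(pitch) Rx(roll)).
In Python, from plant import sensors, cams, r gives the robot as it stands.
- The arm moves only by the tool drive_tool, never from a script. Its argument "rows" is a list of rows, each an object of numbers: "fingers": the gripper's target within -1 to 1 (fully open at 1, half-way at 0, shut at -1); "x", "y", "z": the shift along the tool's x, y, z in m; "spin": the turn about the tool's z in rad. A call has 1 to 10 rows; each row is the pose to reach, as a shift and turn from the pose commanded when the call began, along the tool's axes at that moment; what a row does not reach only later rows make up. A row lasts 1/8 s, in which the tool goes at most 62.5 mm and 10.7 degrees, less where a joint would pass 70% of its speed; a pose out of reach is approached as far as the arm can. A call with a gripper value outside its range is refused whole. The fingers move at their own pace and stop on an object; "newtons" is the grip in N (left out, the last holds). Time passes only in rows, so rows that repeat a pose let the fingers close. It gives the time, the measured TCP pose, the force, the opening and the grip force at its end, in the units of the state.
- sensors.get_state(): the state, without advancing time (a new reading comes with each control period).
- cams.capture(name): name is "scene" or "top"; returns a dict with "pixels" (480x640x3 uint8, red, green, blue), "intrinsics" (3x3 intrinsics, pixels), "k1" (the pictures are not rectified: a ray, as slopes to the right and down, at radius r is drawn at 1 + k1 r^2 times it, then the intrinsics apply), "eye" and "orientation" of the camera in the world. Camera axes: x right, y up, looking along -z (the intrinsics and any distortion apply to the point x, -y, -z); pixel columns grow to the right and rows downward; lengths in m; the calibration is good to about 2 mm. A picture is of the moment at which its call begins. There is no depth.
- r.close_job(): hands the job in; it is judged then, once.
The state is a dict: "time_s": time; "joints": joint angles; "qd": joint speeds; "joint_torque": joint torques, N m; "tcp_pos": TCP position; "eef_rot": TCP orientation; "contact_force": force on the tool from outside, world axes, zero at the start; "moment": the same for the moment, N m; "gripper_width": finger opening in m; "gripper_force": force on a finger pad.
Only numpy, scipy, OpenCV 4.12 (cv2) and the standard library are available. Lean on these libraries where they do the work, as an engineer would, in place of code of your own. Each camera call takes 0.05 s, during which the arm holds its last target. There are 200 camera calls.

## Working session

There is one attempt and no reset: what is moved stays moved. The work goes in short steps, Python scripts to look and compute and a tool call to move; the robot and the scene stay as the last step left them, time stands still between calls to the robot, and variables do not carry over. Pictures are saved under pics/ and viewed, at most 10 in all, crops included, and the job is handed in when it is done.

Besides the shell and the picture viewer there is one more tool, called after "Call:" by a JSON object that holds its "op" and its "data", one argument or row to a line. drive_tool: Moves the arm, as the interface text tells. Its arguments: {"type":"object","properties":{"rows":{"type":"array"},"newtons":{"type":"number"}},"required":["rows"]}

```bash
ls; mkdir -p pics
python3 - <<'E'
from plant import sensors,cams,r
import cv2,numpy as np,pickle
print(sensors.get_state()); print(r.tip_reach)
for n in("scene","top"):
    c=cams.capture(n); pickle.dump(c,open(n+"0.pkl","wb")); cv2.imwrite(f"pics/{n}0.png",c["pixels"][:,:,::-1]); print(n,{k:c[k] for k in c if k!="pixels"})
E
```

```text
pics
{'time_s': 0.0, 'joints': array([-4.69208736e+01,  2.05925146e+01,  6.33708398e-01, -2.22686603e-02,
       -7.01377634e+01, -1.65045662e+01]), 'qd': array([-0.04200703, -0.03722558,  0.05385931,  0.04805683, -0.03482399,
        0.03393002]), 'joint_torque': array([ 7.45779507e-04, -5.82715845e+01,  2.93058068e+01,  6.99703261e+00,
        6.98031407e-03, -1.52005596e-04]), 'tcp_pos': array([ 0.3017172 , -0.60328212,  0.24460325]), 'eef_rot': array([ 1.79901462e+02, -7.36626232e-03, -1.53433017e+02]), 'contact_force': array([-0.20091475,  0.18317483,  0.74486807]), 'moment': array([-0.03130431,  0.01608314, -0.08319574]), 'gripper_force': 0.0, 'gripper_width': 0.08752687486148072}
0.019
scene {'intrinsics': array([[492.44905738,   0.        , 316.90784328],
       [  0.        , 492.44905738, 240.64696778],
       [  0.        ,   0.        ,   1.        ]]), 'k1': 0.021052280854382526, 'eye': array([ 0.80546092, -0.59598991,  1.23968268]), 'orientation': array([30.4821028 , -0.31790278, 27.43994186])}
top {'intrinsics': array([[472.45006108,   0.        , 327.28576411],
       [  0.        , 472.45006108, 237.42191672],
       [  0.        ,   0.        ,   1.        ]]), 'k1': 0.00548083883649991, 'eye': array([0.41405655, 0.01055625, 1.12110823]), 'orientation': array([  5.33592835,  -0.84007242, -89.77734028])}
```

View pics/scene0.png

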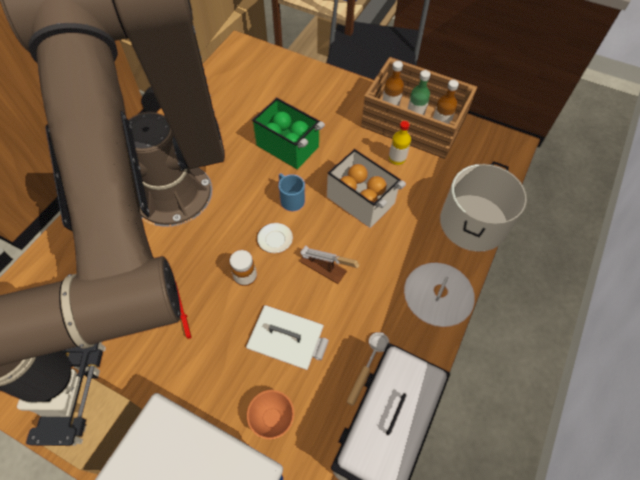

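View pics/top0.png

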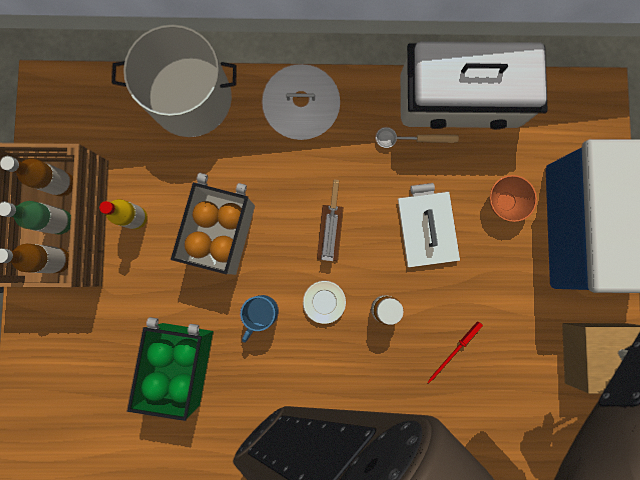

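Scene: the box is at (362,187) in the scene view and (213,228) in the top view. The lid is at (285,335) and (428,228), and the rest with the pin at (328,262) and (330,222). The pin-shaped candidates are the pale-handled one in the rest at top (334,195) and the red one at top (455,352). The one in the rest fits, with its wooden handle and steel shank lying in the trough. The green box at top (170,370) stays alone. Next is an enlarged crop to confirm.

Run:
```python
import cv2,numpy as np,pickle
t=pickle.load(open("top0.pkl","rb"))["pixels"][:,:,::-1]; s=pickle.load(open("scene0.pkl","rb"))["pixels"][:,:,::-1]
def z(a,k): return cv2.resize(a,None,fx=k,fy=k,interpolation=cv2.INTER_CUBIC)
a=z(t[165:285,165:365],4)            # 800x480? -> 200*4
print(a.shape); cv2.imwrite("pics/c1.png",a)
b=z(t[175:275,395:465],4); c=z(s[140:230,320:410],3); d=z(s[235:290,290:365],3)
im=np.zeros((600,800,3),np.uint8); im[:400,:280]=b; im[:270,290:560]=c; im[280:280+165,290:290+225]=d
e=z(s[300:375,240:335],2.5); im[280:280+e.shape[0],530:530+e.shape[1]]=e
cv2.imwrite("pics/c2.png",im)
```

```text
(480, 800, 3)
```

View pics/c1.png

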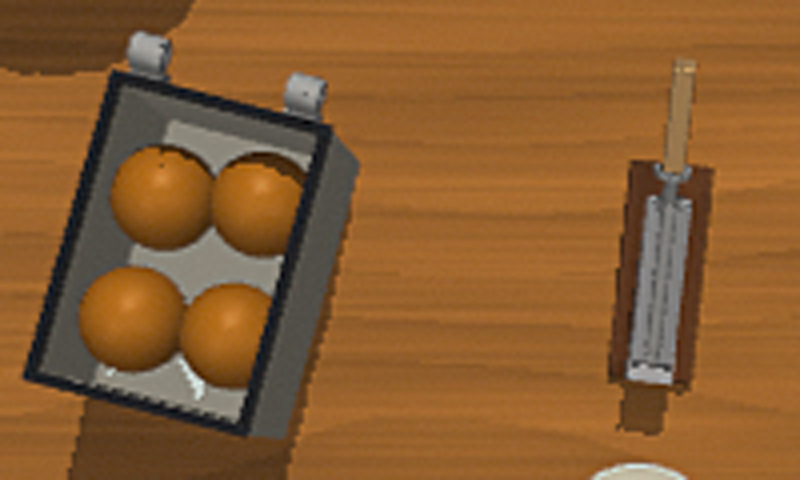

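View pics/c2.png

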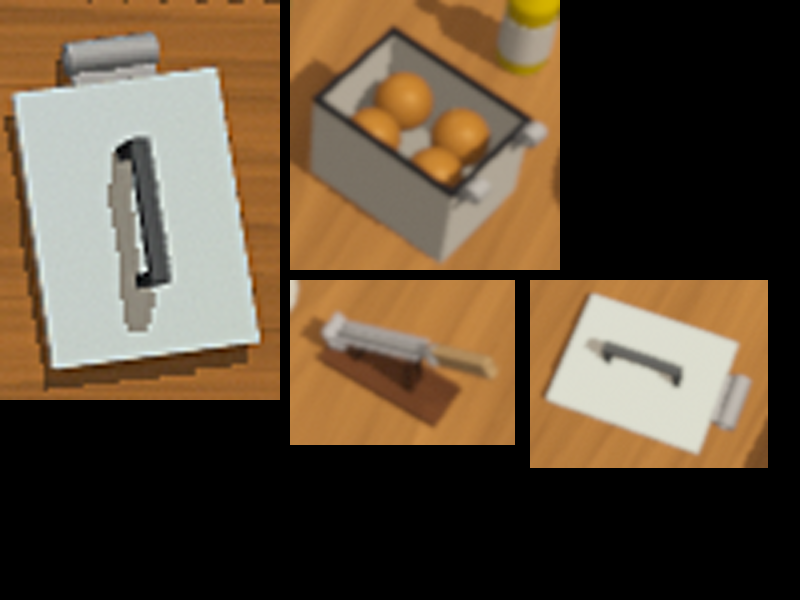

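The crop confirms it: steel shank in the aluminium V trough and a pale wooden handle, at top px (334,194). The lid's barrel faces +x at top px (422,188). The box rim corners are near top px (193,183), (247,196), (226,274) and (171,259), with its barrels at (202,178) and (241,189).

```bash
cat > h.py <<'E'
import numpy as np,cv2,pickle
from scipy.spatial.transform import Rotation as R
def ray(c,uv):
    K=c["intrinsics"]; p=cv2.undistortPoints(np.float64(uv).reshape(-1,1,2),K,np.array([c["k1"],0,0,0.]))[:,0]
    d=np.c_[p[:,0],-p[:,1],-np.ones(len(p))]
    return R.from_euler("xyz",c["orientation"],degrees=True).apply(d)
def plane(c,uv,z):
    d=ray(c,uv); return c["eye"]+d*((z-c["eye"][2])/d[:,2])[:,None]
def proj(c,P):
    q=R.from_euler("xyz",c["orientation"],degrees=True).inv().apply(np.atleast_2d(P)-c["eye"])
    q=np.c_[q[:,0],-q[:,1],-q[:,2]]
    return cv2.projectPoints(q,np.zeros(3),np.zeros(3),c["intrinsics"],np.array([c["k1"],0,0,0.]))[0][:,0]
def blob(c,win,f,k=0):
    x0,y0,x1,y1=win; im=c["pixels"][y0:y1,x0:x1]; m=f(im.astype(int),cv2.cvtColor(im,cv2.COLOR_RGB2HSV).astype(int)).astype(np.uint8)
    if k: m=cv2.morphologyEx(m,cv2.MORPH_CLOSE,np.ones((k,k),np.uint8))
    cs=cv2.findContours(m,cv2.RETR_EXTERNAL,cv2.CHAIN_APPROX_NONE)[0]; b=max(cs,key=cv2.contourArea)
    return b[:,0,:].astype(float)+[x0,y0], cv2.contourArea(b)
def rect(P):  # centre, long-axis yaw deg, sizes, in mm plane coordinates
    (cx,cy),(w,h),a=cv2.minAreaRect(np.float32(P[:,:2]*1000))
    if w<h: w,h,a=h,w,a+90
    a=(a+90)%180-90
    return np.round([cx,cy,w,h,a],1)
E
python3 - <<'E'
from h import *
t,s=[pickle.load(open(n+"0.pkl","rb")) for n in("top","scene")]
dark=lambda i,h: i.max(2)<60
white=lambda i,h:(i.min(2)>165)&(h[...,1]<50)
pale=lambda i,h:(h[...,1]<150)&(i[...,0]>140)&(i[...,0]-i[...,2]>40)
for nm,c,w,f,z,k in[("box",t,(165,170,255,280),dark,.12,0),("box",s,(320,145,405,215),dark,.12,0),
 ("lid",t,(395,185,465,275),white,.017,5),("lid",s,(240,300,335,375),white,.017,5),
 ("handle",t,(325,175,345,210),pale,.114,0),("bar",t,(418,203,444,250),lambda i,h:i.max(2)<90,.054,0),("bar",s,(255,315,310,350),lambda i,h:i.max(2)<90,.054,0)]:
    p,a=blob(c,w,f,k); print(nm,a,p.min(0),p.max(0),rect(plane(c,p,z)))
# rest trough/pin line, crop pixels
q=(np.array([[681,62],[677,170],[667,200],[652,365]])+.5)/4-.5+165
for u,z in zip(q,[.1292,.099,.088,.03]): print(plane(t,u,z).round(4))
# barrels top/in scene for box: hinge projections to check
E
```

```text
box 4532.0 [171. 183.] [247. 273.] [528.6 246.4 174.4 123.1 -14.3]
box 11.0 [350. 188.] [376. 204.] [552.7 176.8  85.8  14.8  -4.7]
lid 3521.5 [399. 185.] [459. 266.] [ 552.1 -242.1  190.6  122.1    7.6]
lid 2984.5 [247. 306.] [326. 368.] [ 548.9 -244.2  187.4  123.2    7.8]
handle 91.0 [331. 179.] [338. 207.] [604.2 -19.1  61.7   9.6  -6.1]
bar 150.0 [424. 210.] [436. 246.] [ 536.9 -239.1   83.1   17.9    8. ]
bar 4.0 [270. 328.] [272. 331.] [ 506.9 -258.     8.1    5.   -59.8]
[[ 0.6296 -0.0193  0.1292]]
[[ 0.5762 -0.0182  0.099 ]]
[[ 0.5612 -0.013   0.088 ]]
[[ 0.4732 -0.006   0.03  ]]
```

Run:
```python
from h import *
t,s=[pickle.load(open(n+"0.pkl","rb")) for n in("top","scene")]
def cr(c,q,k,o,z):
    p=plane(c,(np.float64(q)+.5)/k-.5+np.array(o),z); print(p.mean(0)[:2].round(4),rect(p))
cr(t,[(14,95),(217,69),(259,343),(53,369)],4,(395,175),.017)
cr(s,[(590-530,293-280),(738-530,343-280),(699-530,454-280),(545-530,398-280)],2.5,(240,300),.017)
cr(s,[(105,30),(26,99),(165,193),(240,122)],3,(320,140),.12)
cr(t,[(112,72),(330,126),(246,436),(24,378)],4,(165,165),.12)
# bar by axis in the top view
cr(t,[(142,138),(161,285)],4,(395,175),.054)
cr(s,[(603-530,346-280),(681-530,370-280)],2.5,(240,300),.054)
# handle in two views: both ends triangulated
def tri(a,b):
    d1,d2=ray(t,a)[0],ray(s,b)[0]; A=np.c_[d1,-d2]; k=np.linalg.lstsq(A,s["eye"]-t["eye"],rcond=None)[0]
    return ((t["eye"]+k[0]*d1+s["eye"]+k[1]*d2)/2).round(4), np.linalg.norm(t["eye"]+k[0]*d1-s["eye"]-k[1]*d2).round(4)
T=lambda x,y:[(x+.5)/4-.5+165,(y+.5)/4-.5+165]; S=lambda x,y:[(x-290+.5)/3-.5+290,(y-280+.5)/3-.5+235]
print(tri(T(682,66),S(490,368)),tri(T(677,168),S(434,352)))
```

```text
[ 0.5381 -0.244 ] [ 538.2 -243.9  164.1  122.3    7.5]
[ 0.5378 -0.246 ] [ 537.9 -246.3  169.2  123.2    7.9]
[0.5282 0.2441] [528.  242.8 167.6 116.9 -15. ]
[0.5273 0.2471] [527.2 247.4 170.5 121.1 -13.9]
[ 0.5379 -0.2445] [ 537.9 -244.5   84.8    0.     6.4]
[ 0.5387 -0.2456] [ 538.7 -245.6   83.3    0.     9.8]
(array([ 0.6293, -0.0208,  0.1169]), np.float64(0.0019)) (array([ 0.5763, -0.0191,  0.0976]), np.float64(0.0029))
```

```bash
cat > go.py <<'E'
# python3 go.py x y z yaw ... : tool-axis shifts from the commanded pose (all targets in one call frame); last one is stored
import sys,json,os,numpy as np
from scipy.spatial.transform import Rotation as R
f="cmd.json"; c=json.load(open(f)) if os.path.exists(f) else [.302,-.604,.246,-153.43]
a=np.float64(sys.argv[1:]).reshape(-1,4)
M=R.from_euler("xyz",[180,0,c[3]],degrees=True)
for g in a:
    d=(np.round(M.inv().apply(g[:3]-c[:3])*2000)/2000); sp=round(np.radians(-(g[3]-c[3]))/.005)*.005
    n=np.r_[M.apply(d)+c[:3],c[3]-np.degrees(sp)]
    print("x %.4f y %.4f z %.4f spin %.3f"%(*d,sp),"->",n.round(4),"rows>=",int(max(np.ceil(np.linalg.norm(d)/.0625),np.ceil(abs(sp)/.1867))))
json.dump(list(n),open(f,"w"))
E
python3 go.py .42 -.40 .26 -60; python3 go.py .538 -.245 .15 7.7; python3 go.py .538 -.245 .050 7.7
```

```text
x -0.1970 y 0.1295 z -0.0140 spin -1.630 -> [  0.4203  -0.4001   0.26   -60.0379] rows>= 9
x -0.0755 y -0.1795 z 0.1100 spin -1.180 -> [ 0.5381 -0.245   0.15    7.5711] rows>= 7
x -0.0000 y -0.0000 z 0.1000 spin 0.000 -> [ 0.5381 -0.245   0.05    7.5711] rows>= 2
```

Call:
{"op": "drive_tool", "data": {
  "rows": [
    {"fingers":1,"x":-0.197,"y":0.1295,"z":-0.014,"spin":-1.63},
    {"fingers":1,"x":-0.197,"y":0.1295,"z":-0.014,"spin":-1.63},
    {"fingers":1,"x":-0.197,"y":0.1295,"z":-0.014,"spin":-1.63},
    {"fingers":1,"x":-0.197,"y":0.1295,"z":-0.014,"spin":-1.63},
    {"fingers":1,"x":-0.197,"y":0.1295,"z":-0.014,"spin":-1.63},
    {"fingers":1,"x":-0.197,"y":0.1295,"z":-0.014,"spin":-1.63},
    {"fingers":1,"x":-0.197,"y":0.1295,"z":-0.014,"spin":-1.63},
    {"fingers":1,"x":-0.197,"y":0.1295,"z":-0.014,"spin":-1.63},
    {"fingers":1,"x":-0.197,"y":0.1295,"z":-0.014,"spin":-1.63},
    {"fingers":1,"x":-0.197,"y":0.1295,"z":-0.014,"spin":-1.63}
  ],
  "newtons": 40
}}

```text
time_s: 1.35
tcp_pos: [0.42, -0.3996, 0.2592]
eef_rot: [180.0, 0.0, -60.1]
contact_force: [0.6, -0.6, -0.3]
gripper_width: 0.0876
gripper_force: 0.0
```

Call:
{"op": "drive_tool", "data": {
  "rows": [
    {"fingers":0.3,"x":-0.0755,"y":-0.1795,"z":0.11,"spin":-1.18},
    {"fingers":0.3,"x":-0.0755,"y":-0.1795,"z":0.11,"spin":-1.18},
    {"fingers":0.3,"x":-0.0755,"y":-0.1795,"z":0.11,"spin":-1.18},
    {"fingers":0.3,"x":-0.0755,"y":-0.1795,"z":0.11,"spin":-1.18},
    {"fingers":0.3,"x":-0.0755,"y":-0.1795,"z":0.11,"spin":-1.18},
    {"fingers":0.3,"x":-0.0755,"y":-0.1795,"z":0.11,"spin":-1.18},
    {"fingers":0.3,"x":-0.0755,"y":-0.1795,"z":0.11,"spin":-1.18},
    {"fingers":0.3,"x":-0.0755,"y":-0.1795,"z":0.11,"spin":-1.18},
    {"fingers":0.3,"x":-0.0755,"y":-0.1795,"z":0.11,"spin":-1.18}
  ]
}}

```text
time_s: 2.48
tcp_pos: [0.5379, -0.2447, 0.1495]
eef_rot: [-180.0, 0.0, 7.4]
contact_force: [1.0, -0.2, 0.3]
gripper_width: 0.0571
gripper_force: 0.0
```

Call:
{"op": "drive_tool", "data": {
  "rows": [
    {"fingers":0.3,"z":0.06},
    {"fingers":0.3,"z":0.1},
    {"fingers":0.3,"z":0.1},
    {"fingers":0.3,"z":0.1},
    {"fingers":-1,"z":0.1},
    {"fingers":-1,"z":0.1},
    {"fingers":-1,"z":0.1},
    {"fingers":-1,"z":0.1}
  ],
  "newtons": 40
}}

```text
invalid input
```

Call:
{"op": "drive_tool", "data": {
  "rows": [
    {"fingers":0.3,"x":0,"y":0,"z":0.06,"spin":0},
    {"fingers":0.3,"x":0,"y":0,"z":0.1,"spin":0},
    {"fingers":0.3,"x":0,"y":0,"z":0.1,"spin":0},
    {"fingers":-1,"x":0,"y":0,"z":0.1,"spin":0},
    {"fingers":-1,"x":0,"y":0,"z":0.1,"spin":0},
    {"fingers":-1,"x":0,"y":0,"z":0.1,"spin":0},
    {"fingers":-1,"x":0,"y":0,"z":0.1,"spin":0},
    {"fingers":-1,"x":0,"y":0,"z":0.1,"spin":0}
  ],
  "newtons": 40
}}

```text
time_s: 3.48
tcp_pos: [0.5381, -0.2447, 0.0499]
eef_rot: [180.0, -0.0, 7.6]
contact_force: [-1.0, -1.0, 0.1]
gripper_width: 0.0123
gripper_force: 1.9
```

Call:
{"op": "drive_tool", "data": {
  "rows": [
    {"fingers":-1,"x":0,"y":0,"z":0,"spin":0},
    {"fingers":-1,"x":0,"y":0,"z":0,"spin":0},
    {"fingers":-1,"x":0,"y":0,"z":-0.04,"spin":0},
    {"fingers":-1,"x":0,"y":0,"z":-0.1,"spin":0},
    {"fingers":-1,"x":0,"y":0,"z":-0.16,"spin":0},
    {"fingers":-1,"x":0,"y":0,"z":-0.2,"spin":0},
    {"fingers":-1,"x":0,"y":0,"z":-0.2,"spin":0}
  ]
}}

```text
time_s: 4.35
tcp_pos: [0.5393, -0.2449, 0.2528]
eef_rot: [179.9, -0.3, 7.6]
contact_force: [0.7, -0.4, -4.0]
gripper_width: 0.0114
gripper_force: 40.0
```

```bash
python3 go.py .5381 -.245 .25 7.57; python3 go.py .528 .246 .25 -14.3
```

```text
x 0.0000 y 0.0000 z -0.2000 spin 0.000 -> [ 0.5381 -0.245   0.25    7.5711] rows>= 4
x 0.0545 y -0.4880 z -0.0000 spin 0.380 -> [  0.5278   0.2459   0.25   -14.2013] rows>= 8
```

Lid lifted (−4 N). Carry it over the box.

Call:
{"op": "drive_tool", "data": {
  "rows": [
    {"fingers":-1,"x":0.0055,"y":-0.049,"z":0,"spin":0.04},
    {"fingers":-1,"x":0.011,"y":-0.098,"z":0,"spin":0.08},
    {"fingers":-1,"x":0.0165,"y":-0.147,"z":0,"spin":0.12},
    {"fingers":-1,"x":0.022,"y":-0.196,"z":0,"spin":0.16},
    {"fingers":-1,"x":0.0275,"y":-0.245,"z":0,"spin":0.2},
    {"fingers":-1,"x":0.033,"y":-0.294,"z":0,"spin":0.24},
    {"fingers":-1,"x":0.0385,"y":-0.343,"z":0,"spin":0.28},
    {"fingers":-1,"x":0.044,"y":-0.392,"z":0,"spin":0.32},
    {"fingers":-1,"x":0.05,"y":-0.45,"z":0,"spin":0.36},
    {"fingers":-1,"x":0.0545,"y":-0.488,"z":0,"spin":0.38}
  ]
}}

```text
time_s: 5.6
tcp_pos: [0.5264, 0.2482, 0.2473]
eef_rot: [179.9, 0.1, -14.2]
contact_force: [0.1, -0.1, -3.6]
gripper_width: 0.0115
gripper_force: 40.0
```

Call:
{"op": "drive_tool", "data": {
  "rows": [
    {"fingers":-1,"x":0,"y":0,"z":0.04,"spin":0},
    {"fingers":-1,"x":0,"y":0,"z":0.06,"spin":0},
    {"fingers":-1,"x":0,"y":0,"z":0.06,"spin":0},
    {"fingers":-1,"x":0,"y":0,"z":0.06,"spin":0}
  ]
}}

```text
time_s: 6.1
tcp_pos: [0.5279, 0.2462, 0.1896]
eef_rot: [180.0, 0.0, -14.2]
contact_force: [-0.6, 0.2, -1.5]
gripper_width: 0.0114
gripper_force: 40.0
```

```bash
python3 go.py .5278 .2459 .19 -14.2;python3 - <<'E'
from plant import sensors,cams
from h import *
st=sensors.get_state(); print(st["tcp_pos"],st["eef_rot"])
im=np.zeros((600,800,3),np.uint8)
for i,(n,w) in enumerate([("top",(150,140,290,290)),("scene",(300,110,440,260))]):
    c=cams.capture(n); pickle.dump(c,open(n+"1.pkl","wb")); x0,y0,x1,y1=w
    im[:429,400*i:400*i+400]=cv2.resize(c["pixels"][y0:y1,x0:x1,::-1],(400,429),interpolation=cv2.INTER_CUBIC)
cv2.imwrite("pics/hold.png",im[:429])
E
```

```text
x 0.0000 y 0.0000 z 0.0600 spin 0.000 -> [  0.5278   0.2459   0.19   -14.2013] rows>= 1
[0.52785443 0.24619408 0.18961666] [ 1.79977211e+02  2.23269388e-03 -1.42032451e+01]
```

View pics/hold.png

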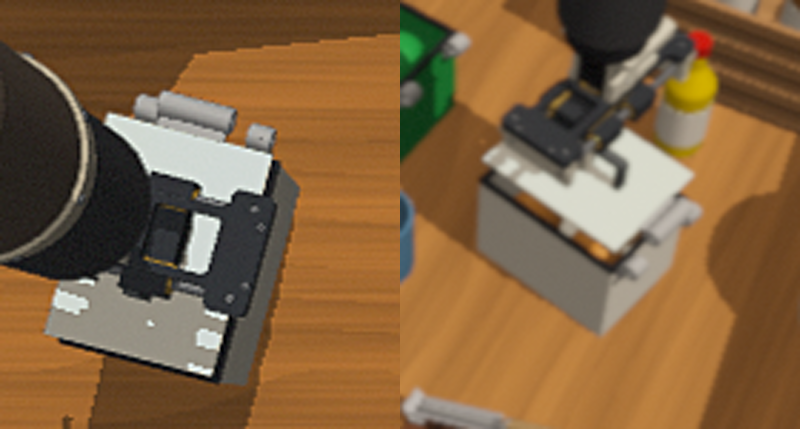

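Both views: the lid is held level above the box with its barrel on the far side, between the box barrels. Lid corners in the top crop: (107,114), (271,152), (219,375), (47,333).

Run:
```python
from h import *
t,s=[pickle.load(open(n+"1.pkl","rb")) for n in("top","scene")]
k=400/140
def cr(c,q,o,z):
    p=plane(c,(np.float64(q)+.5)/k-.5+np.array(o),z); print(p.mean(0)[:2].round(4),rect(p)); return p
cr(t,[(107,114),(271,152),(219,375),(47,333)],(150,140),.157)
# lid barrel centre: top outline highest line z=.163+..; use mid of barrel ends
p=cr(t,[(162,103),(234,122)],(150,140),.1635)
print("expected hinge from TCP",.5278+.099*np.cos(np.radians(14.2)),.2459-.099*np.sin(np.radians(14.2)))
cr(s,[(693-400,176),(617-400,250)],(300,110),.157)
```

```text
[0.5292 0.2449] [529.2 243.8 164.1 126.  -13.3]
[0.6227 0.2196] [622.7 219.6  53.6   0.   75.4]
expected hinge from TCP 0.6237750896396188 0.22161456879799857
[0.6094 0.2237] [609.4 223.7 118.8   0.   75.6]
```

```bash
python3 go.py .527 .247 .19 -14.2 .527 .247 .17 -14.2 .527 .247 .164 -14.2 .527 .247 .160 -14.2
```

```text
x -0.0010 y -0.0010 z -0.0000 spin 0.000 -> [  0.5271   0.2471   0.19   -14.2013] rows>= 1
x -0.0010 y -0.0010 z 0.0200 spin 0.000 -> [  0.5271   0.2471   0.17   -14.2013] rows>= 1
x -0.0010 y -0.0010 z 0.0260 spin 0.000 -> [  0.5271   0.2471   0.164  -14.2013] rows>= 1
x -0.0010 y -0.0010 z 0.0300 spin 0.000 -> [  0.5271   0.2471   0.16   -14.2013] rows>= 1
```

Call:
{"op": "drive_tool", "data": {
  "rows": [
    {"fingers":-1,"x":-0.001,"y":-0.001,"z":0.01,"spin":0},
    {"fingers":-1,"x":-0.001,"y":-0.001,"z":0.02,"spin":0},
    {"fingers":-1,"x":-0.001,"y":-0.001,"z":0.024,"spin":0},
    {"fingers":-1,"x":-0.001,"y":-0.001,"z":0.027,"spin":0},
    {"fingers":-1,"x":-0.001,"y":-0.001,"z":0.03,"spin":0},
    {"fingers":-1,"x":-0.001,"y":-0.001,"z":0.03,"spin":0}
  ]
}}

```text
time_s: 6.95
tcp_pos: [0.5269, 0.2474, 0.1594]
eef_rot: [180.0, 0.0, -14.2]
contact_force: [0.3, 1.0, -2.6]
gripper_width: 0.0117
gripper_force: 40.0
```

Call:
{"op": "drive_tool", "data": {
  "rows": [
    {"fingers":-1,"x":0,"y":0,"z":0.001,"spin":0},
    {"fingers":-1,"x":0,"y":0,"z":0.002,"spin":0},
    {"fingers":-1,"x":0,"y":0,"z":0.003,"spin":0},
    {"fingers":-1,"x":0,"y":0,"z":0.003,"spin":0}
  ]
}}

```text
time_s: 7.45
tcp_pos: [0.5271, 0.2476, 0.1579]
eef_rot: [-180.0, -0.0, -14.2]
contact_force: [-4.1, -0.3, 7.6]
gripper_width: 0.0119
gripper_force: 40.0
```

Call:
{"op": "drive_tool", "data": {
  "rows": [
    {"fingers":-1,"x":0,"y":0,"z":-0.002,"spin":0},
    {"fingers":-1,"x":-0.002,"y":0,"z":-0.002,"spin":0},
    {"fingers":-1,"x":-0.004,"y":0,"z":-0.002,"spin":0},
    {"fingers":-1,"x":-0.004,"y":0,"z":-0.002,"spin":0}
  ]
}}

```text
time_s: 7.95
tcp_pos: [0.5229, 0.2484, 0.1584]
eef_rot: [180.0, 0.0, -14.2]
contact_force: [0.3, -0.1, -3.1]
gripper_width: 0.011
gripper_force: 40.0
```

Call:
{"op": "drive_tool", "data": {
  "rows": [
    {"fingers":-1,"x":0.003,"y":0,"z":0,"spin":0},
    {"fingers":-1,"x":0.006,"y":0,"z":0,"spin":0},
    {"fingers":-1,"x":0.006,"y":0,"z":0,"spin":0}
  ]
}}

```text
time_s: 8.32
tcp_pos: [0.5292, 0.2469, 0.1584]
eef_rot: [180.0, 0.0, -14.2]
contact_force: [0.5, -0.4, -2.4]
gripper_width: 0.0119
gripper_force: 40.0
```

Call:
{"op": "drive_tool", "data": {
  "rows": [
    {"fingers":-1,"x":0.001,"y":0,"z":0,"spin":0},
    {"fingers":-1,"x":0.002,"y":0,"z":0,"spin":0},
    {"fingers":-1,"x":0.002,"y":0,"z":0,"spin":0}
  ]
}}

```text
time_s: 8.7
tcp_pos: [0.53, 0.2466, 0.1585]
eef_rot: [180.0, 0.1, -14.2]
contact_force: [-5.1, 3.1, -0.6]
gripper_width: 0.0115
gripper_force: 40.0
```

Call:
{"op": "drive_tool", "data": {
  "rows": [
    {"fingers":-1,"x":-0.003,"y":0,"z":0,"spin":0},
    {"fingers":-1,"x":-0.006,"y":0,"z":0,"spin":0},
    {"fingers":-1,"x":-0.009,"y":0,"z":0,"spin":0},
    {"fingers":-1,"x":-0.009,"y":0,"z":0,"spin":0}
  ]
}}

```text
time_s: 9.2
tcp_pos: [0.5225, 0.2487, 0.159]
eef_rot: [-180.0, -0.1, -14.2]
contact_force: [3.2, -1.9, -1.1]
gripper_width: 0.0117
gripper_force: 40.0
```

Call:
{"op": "drive_tool", "data": {
  "rows": [
    {"fingers":-1,"x":0.004,"y":0,"z":0,"spin":0},
    {"fingers":-1,"x":0.004,"y":0,"z":0,"spin":0},
    {"fingers":-1,"x":0.004,"y":0,"z":0.002,"spin":0},
    {"fingers":-1,"x":0.004,"y":0,"z":0.002,"spin":0}
  ]
}}

```text
time_s: 9.7
tcp_pos: [0.5261, 0.2477, 0.1579]
eef_rot: [-180.0, -0.0, -14.2]
contact_force: [-4.2, -1.0, 9.2]
gripper_width: 0.0114
gripper_force: 40.0
```

Call:
{"op": "drive_tool", "data": {
  "rows": [
    {"fingers":0.3,"x":0.0,"y":0,"z":0,"spin":0},
    {"fingers":0.3,"x":0.0,"y":0,"z":0,"spin":0},
    {"fingers":0.3,"x":0.0,"y":0,"z":0,"spin":0},
    {"fingers":0.3,"x":0.0,"y":0,"z":-0.05,"spin":0},
    {"fingers":0.3,"x":0.0,"y":0,"z":-0.09,"spin":0},
    {"fingers":0.3,"x":0.0,"y":0,"z":-0.09,"spin":0}
  ]
}}

```text
time_s: 10.45
tcp_pos: [0.5276, 0.2488, 0.2502]
eef_rot: [-179.7, -0.2, -14.2]
contact_force: [-0.2, -1.1, 0.5]
gripper_width: 0.0566
gripper_force: 0.0
```

```bash
python3 - <<'E'
import json,numpy as np
y=np.radians(-14.2013); b=np.array([.5271,.2471])-.001*np.array([np.cos(y),np.sin(y)])
json.dump([*b,.247,-14.2013],open("cmd.json","w")); print(b)
E
python3 go.py .614 -.020 .20 -4.9
python3 go.py .614 -.020 .118 -4.9
```

```text
[0.52613056 0.24734533]
x 0.1510 y 0.2375 z 0.0470 spin -0.160 -> [ 0.6143 -0.0199  0.2    -5.034 ] rows>= 5
x -0.0000 y 0.0000 z 0.0820 spin 0.000 -> [ 0.6143 -0.0199  0.118  -5.034 ] rows>= 2
```

Call:
{"op": "drive_tool", "data": {
  "rows": [
    {"fingers":0.3,"x":0.05,"y":0.079,"z":0,"spin":-0.05},
    {"fingers":0.3,"x":0.1,"y":0.158,"z":0,"spin":-0.11},
    {"fingers":0.3,"x":0.151,"y":0.2375,"z":0.02,"spin":-0.16},
    {"fingers":0.1,"x":0.151,"y":0.2375,"z":0.047,"spin":-0.16},
    {"fingers":0,"x":0.151,"y":0.2375,"z":0.047,"spin":-0.16},
    {"fingers":0,"x":0.151,"y":0.2375,"z":0.047,"spin":-0.16},
    {"fingers":0,"x":0.151,"y":0.2375,"z":0.047,"spin":-0.16}
  ]
}}

```text
time_s: 11.32
tcp_pos: [0.614, -0.0196, 0.199]
eef_rot: [180.0, 0.0, -5.1]
contact_force: [-0.8, 1.1, 0.3]
gripper_width: 0.0441
gripper_force: 0.0
```

Run:
```python
from plant import sensors,cams
from h import *
st=sensors.get_state(); print(st["tcp_pos"],st["eef_rot"])
im=np.zeros((600,800,3),np.uint8)
for i,(n,w) in enumerate([("top",(165,150,365,290)),("scene",(280,130,420,290))]):
    c=cams.capture(n); pickle.dump(c,open(n+"2.pkl","wb")); x0,y0,x1,y1=w; k=400/(x1-x0)
    a=cv2.resize(c["pixels"][y0:y1,x0:x1,::-1],None,fx=k,fy=k,interpolation=cv2.INTER_CUBIC); im[:a.shape[0],400*i:400*i+400]=a
cv2.imwrite("pics/hov.png",im[:460])
```

```text
[ 0.61397264 -0.01957884  0.19903442] [ 1.79988288e+02  4.57877608e-02 -5.06633133e+00]
```

View pics/hov.png

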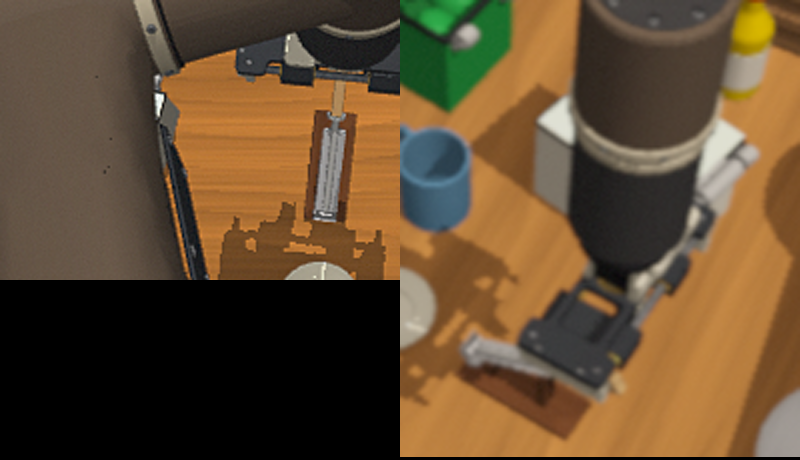

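The gripper stands over the wooden handle, which shows at top crop (338,98) and scene crop (617,383). The lid sits on the box at scene crop (720,140). Next I descend and grip.

Call:
{"op": "drive_tool", "data": {
  "rows": [
    {"fingers":0,"x":0,"y":0,"z":0.05,"spin":0},
    {"fingers":0,"x":0,"y":0,"z":0.091,"spin":0},
    {"fingers":0,"x":0,"y":0,"z":0.091,"spin":0},
    {"fingers":-1,"x":0,"y":0,"z":0.091,"spin":0},
    {"fingers":-1,"x":0,"y":0,"z":0.091,"spin":0},
    {"fingers":-1,"x":0,"y":0,"z":0.091,"spin":0},
    {"fingers":-1,"x":0,"y":0,"z":0.091,"spin":0},
    {"fingers":-1,"x":0,"y":0,"z":0.091,"spin":0},
    {"fingers":-1,"x":0,"y":0,"z":0.091,"spin":0}
  ],
  "newtons": 45
}}

```text
time_s: 12.55
tcp_pos: [0.6146, -0.0197, 0.1091]
eef_rot: [-180.0, -0.1, -5.0]
contact_force: [1.2, -0.4, 5.0]
gripper_width: 0.0116
gripper_force: 45.0
```

```bash
python3 - <<'E'
import json; c=json.load(open("cmd.json")); c[2]=.109; json.dump(c,open("cmd.json","w"))
E
python3 go.py .5843 -.0199 .161 -5.034 .5843 -.0199 .27 -5.034; cp cmd.json a.json; python3 go.py .5556 .1192 .27 -104.2
```

```text
x -0.0300 y 0.0025 z -0.0520 spin 0.000 -> [ 0.5841 -0.0198  0.161  -5.034 ] rows>= 1
x -0.0300 y 0.0025 z -0.1610 spin 0.000 -> [ 0.5841 -0.0198  0.27   -5.034 ] rows>= 3
x -0.0405 y -0.1360 z -0.0000 spin 1.730 -> [   0.5557    0.1192    0.27   -104.1557] rows>= 10
```

Call:
{"op": "drive_tool", "data": {
  "rows": [
    {"fingers":-1,"x":-0.01,"y":0,"z":-0.0175,"spin":0},
    {"fingers":-1,"x":-0.02,"y":0,"z":-0.035,"spin":0},
    {"fingers":-1,"x":-0.03,"y":0,"z":-0.052,"spin":0},
    {"fingers":-1,"x":-0.03,"y":0,"z":-0.052,"spin":0}
  ]
}}

```text
time_s: 13.05
tcp_pos: [0.5842, -0.0166, 0.1626]
eef_rot: [-179.9, -0.2, -5.0]
contact_force: [0.7, -0.6, -1.0]
gripper_width: 0.0119
gripper_force: 45.0
```

Call:
{"op": "drive_tool", "data": {
  "rows": [
    {"fingers":-1,"x":0,"y":0,"z":-0.05,"spin":0},
    {"fingers":-1,"x":0,"y":0,"z":-0.1,"spin":0},
    {"fingers":-1,"x":0,"y":0,"z":-0.109,"spin":0}
  ]
}}

```text
time_s: 13.42
tcp_pos: [0.5858, -0.0167, 0.2731]
eef_rot: [-179.9, -0.3, -5.0]
contact_force: [0.3, 0.3, -0.5]
gripper_width: 0.0121
gripper_force: 45.0
```

```bash
echo "[0.5844,-0.0173,0.27,-5.034]" > cmd.json; python3 go.py .5556 .1192 .27 -104.2
```

```text
x -0.0405 y -0.1335 z -0.0000 spin 1.730 -> [   0.5558    0.1192    0.27   -104.1557] rows>= 10
```

Call:
{"op": "drive_tool", "data": {
  "rows": [
    {"fingers":-1,"x":-0.004,"y":-0.013,"z":0,"spin":0.17},
    {"fingers":-1,"x":-0.008,"y":-0.026,"z":0,"spin":0.35},
    {"fingers":-1,"x":-0.012,"y":-0.04,"z":0,"spin":0.52},
    {"fingers":-1,"x":-0.016,"y":-0.053,"z":0,"spin":0.69},
    {"fingers":-1,"x":-0.02,"y":-0.067,"z":0,"spin":0.87},
    {"fingers":-1,"x":-0.024,"y":-0.08,"z":0,"spin":1.04},
    {"fingers":-1,"x":-0.028,"y":-0.093,"z":0,"spin":1.21},
    {"fingers":-1,"x":-0.032,"y":-0.107,"z":0,"spin":1.38},
    {"fingers":-1,"x":-0.036,"y":-0.12,"z":0,"spin":1.56},
    {"fingers":-1,"x":-0.0405,"y":-0.1335,"z":0,"spin":1.73}
  ]
}}

```text
time_s: 14.68
tcp_pos: [0.5549, 0.1199, 0.268]
eef_rot: [179.9, -0.1, -104.5]
contact_force: [0.7, 0.0, -0.7]
gripper_width: 0.0116
gripper_force: 45.0
```

Call:
{"op": "drive_tool", "data": {
  "rows": [
    {"fingers":-1,"x":0,"y":0,"z":0.03,"spin":0},
    {"fingers":-1,"x":0,"y":0,"z":0.05,"spin":0},
    {"fingers":-1,"x":0,"y":0,"z":0.05,"spin":0}
  ]
}}

```text
time_s: 15.05
tcp_pos: [0.5541, 0.1191, 0.2169]
eef_rot: [179.8, -0.2, -104.2]
contact_force: [-0.2, -0.3, -0.7]
gripper_width: 0.0114
gripper_force: 45.0
```

Run:
```python
from plant import sensors,cams
from h import *
st=sensors.get_state(); print(st["tcp_pos"],st["eef_rot"])
im=np.zeros((600,800,3),np.uint8)
for i,(n,w) in enumerate([("top",(165,150,345,290)),("scene",(300,120,440,260))]):
    c=cams.capture(n); pickle.dump(c,open(n+"3.pkl","wb")); x0,y0,x1,y1=w; k=400/(x1-x0)
    a=cv2.resize(c["pixels"][y0:y1,x0:x1,::-1],None,fx=k,fy=k,interpolation=cv2.INTER_CUBIC); im[:a.shape[0],400*i:400*i+400]=a
cv2.imwrite("pics/pre.png",im[:460])
```

```text
[0.55411809 0.11906279 0.2169025 ] [ 179.76324949   -0.18653705 -104.1633582 ]
```

View pics/pre.png

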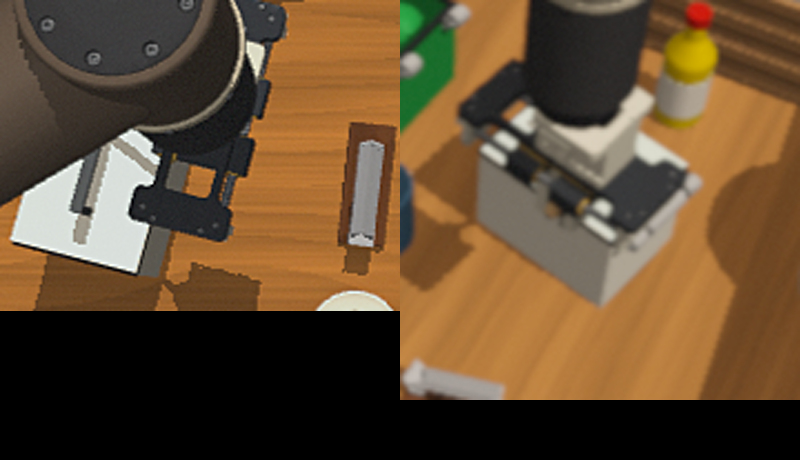

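The rest is empty at top crop (365,190). The pin is in the gripper beside the seated lid, with its shadow falling on the lid at (135,150). Next I lay the shank on the lid plate to level it.

Call:
{"op": "drive_tool", "data": {
  "rows": [
    {"fingers":-1,"x":0,"y":0,"z":0.01,"spin":0},
    {"fingers":-1,"x":0,"y":0,"z":0.02,"spin":0},
    {"fingers":-1,"x":0,"y":0,"z":0.03,"spin":0},
    {"fingers":-1,"x":0,"y":0,"z":0.04,"spin":0},
    {"fingers":-1,"x":0,"y":0,"z":0.05,"spin":0},
    {"fingers":-1,"x":0,"y":0,"z":0.05,"spin":0}
  ]
}}

```text
time_s: 15.9
tcp_pos: [0.5554, 0.1198, 0.1685]
eef_rot: [180.0, -0.0, -104.2]
contact_force: [0.1, 0.1, 0.4]
gripper_width: 0.0116
gripper_force: 45.0
```

Call:
{"op": "drive_tool", "data": {
  "rows": [
    {"fingers":-1,"x":0,"y":0,"z":0.01,"spin":0},
    {"fingers":-1,"x":0,"y":0,"z":0.02,"spin":0},
    {"fingers":-1,"x":0,"y":0,"z":0.03,"spin":0},
    {"fingers":-1,"x":0,"y":0,"z":0.03,"spin":0}
  ]
}}

```text
time_s: 16.4
tcp_pos: [0.5553, 0.1195, 0.1385]
eef_rot: [179.9, -0.0, -104.2]
contact_force: [1.0, -1.0, 1.3]
gripper_width: 0.0117
gripper_force: 45.0
```

Call:
{"op": "drive_tool", "data": {
  "rows": [
    {"fingers":-1,"x":0,"y":0,"z":0.003,"spin":0},
    {"fingers":-1,"x":0,"y":0,"z":0.006,"spin":0},
    {"fingers":-1,"x":0,"y":0,"z":0.008,"spin":0},
    {"fingers":-1,"x":0,"y":0,"z":0.008,"spin":0}
  ]
}}

```text
time_s: 16.9
tcp_pos: [0.5556, 0.1196, 0.1315]
eef_rot: [180.0, -0.0, -104.2]
contact_force: [0.1, -1.3, 2.2]
gripper_width: 0.0115
gripper_force: 45.0
```

Call:
{"op": "drive_tool", "data": {
  "rows": [
    {"fingers":-1,"x":0,"y":0,"z":0.001,"spin":0},
    {"fingers":-1,"x":0,"y":0,"z":0.002,"spin":0},
    {"fingers":-1,"x":0,"y":0,"z":0.003,"spin":0},
    {"fingers":-1,"x":0,"y":0,"z":0.003,"spin":0}
  ]
}}

```text
time_s: 17.4
tcp_pos: [0.5556, 0.1196, 0.1285]
eef_rot: [180.0, -0.0, -104.2]
contact_force: [-1.1, -1.9, 2.9]
gripper_width: 0.0116
gripper_force: 45.0
```

Call:
{"op": "drive_tool", "data": {
  "rows": [
    {"fingers":-1,"x":0,"y":0,"z":0.001,"spin":0},
    {"fingers":-1,"x":0,"y":0,"z":0.002,"spin":0},
    {"fingers":-1,"x":0,"y":0,"z":0.002,"spin":0}
  ]
}}

```text
time_s: 17.77
tcp_pos: [0.5557, 0.1196, 0.1269]
eef_rot: [-180.0, -0.0, -104.1]
contact_force: [-0.7, -2.0, 5.4]
gripper_width: 0.0116
gripper_force: 45.0
```

Call:
{"op": "drive_tool", "data": {
  "rows": [
    {"fingers":-1,"x":0,"y":0,"z":0.001,"spin":0},
    {"fingers":-1,"x":0,"y":0,"z":0.001,"spin":0}
  ]
}}

```text
time_s: 18.02
tcp_pos: [0.5558, 0.1195, 0.1261]
eef_rot: [-180.0, 0.0, -104.1]
contact_force: [-1.7, -1.6, 6.9]
gripper_width: 0.0118
gripper_force: 45.0
```

Run:
```python
from plant import sensors,cams
from h import *
st=sensors.get_state(); print(st["tcp_pos"],st["contact_force"],st["moment"])
im=np.zeros((600,800,3),np.uint8)
for i,(n,w) in enumerate([("top",(195,160,275,260)),("scene",(325,150,405,250))]):
    c=cams.capture(n); pickle.dump(c,open(n+"4.pkl","wb")); x0,y0,x1,y1=w; k=400/(x1-x0)
    a=cv2.resize(c["pixels"][y0:y1,x0:x1,::-1],None,fx=k,fy=k,interpolation=cv2.INTER_CUBIC); im[:a.shape[0],400*i:400*i+400]=a
cv2.imwrite("pics/lev.png",im[:500])
```

```text
[0.55581601 0.11953182 0.12609121] [-1.7119526  -1.59313693  6.9101143 ] [-0.38709902  0.61548838  0.06499849]
```

View pics/lev.png

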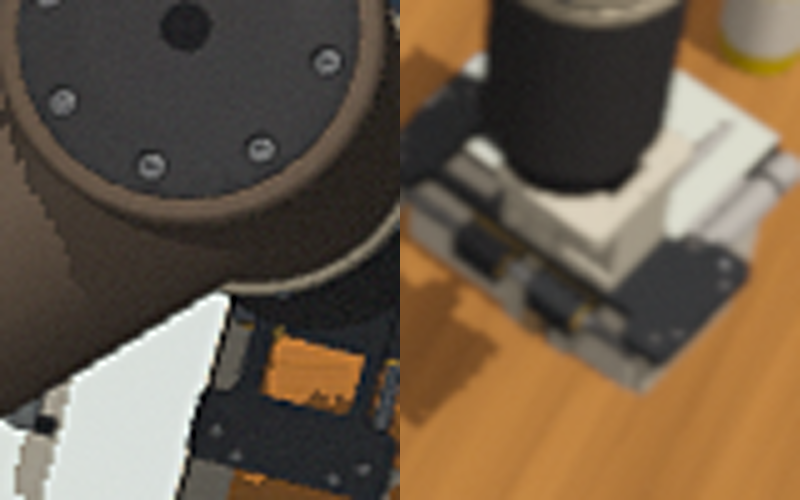

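The scene crop shows the shank lying flat on the lid, tip at (733,122). Next I lift, retract along the hinge line and take position in front of the near barrel.

```bash
echo "[0.5558,0.1192,0.126,-104.1557]" > cmd.json; python3 go.py .5558 .1192 .16 -104.2 .5296 .0172 .16 -104.2 .5676 .0078 .16 -104.2;  python3 go.py .5676 .0078 .1225 -104.2
```

```text
x 0.0000 y 0.0000 z -0.0340 spin 0.000 -> [   0.5558    0.1192    0.16   -104.1557] rows>= 1
x 0.1055 y 0.0005 z -0.0340 spin 0.000 -> [ 5.295000e-01  1.700000e-02  1.600000e-01 -1.041557e+02] rows>= 2
x 0.1050 y -0.0385 z -0.0340 spin 0.000 -> [ 5.675000e-01  8.000000e-03  1.600000e-01 -1.041557e+02] rows>= 2
x 0.0000 y -0.0000 z 0.0375 spin 0.000 -> [ 5.675000e-01  8.000000e-03  1.225000e-01 -1.041557e+02] rows>= 1
```

Call:
{"op": "drive_tool", "data": {
  "rows": [
    {"fingers":-1,"x":0,"y":0,"z":-0.017,"spin":0},
    {"fingers":-1,"x":0,"y":0,"z":-0.034,"spin":0},
    {"fingers":-1,"x":0.04,"y":0,"z":-0.034,"spin":0},
    {"fingers":-1,"x":0.08,"y":0,"z":-0.034,"spin":0},
    {"fingers":-1,"x":0.105,"y":0,"z":-0.034,"spin":0},
    {"fingers":-1,"x":0.105,"y":-0.02,"z":-0.034,"spin":0},
    {"fingers":-1,"x":0.105,"y":-0.0385,"z":-0.034,"spin":0},
    {"fingers":-1,"x":0.105,"y":-0.0385,"z":-0.015,"spin":0},
    {"fingers":-1,"x":0.105,"y":-0.0385,"z":0.0035,"spin":0},
    {"fingers":-1,"x":0.105,"y":-0.0385,"z":0.0035,"spin":0}
  ]
}}

```text
time_s: 19.38
tcp_pos: [0.5659, 0.0082, 0.1202]
eef_rot: [179.8, -0.1, -104.2]
contact_force: [-0.7, -0.1, -0.7]
gripper_width: 0.0118
gripper_force: 45.0
```

Run:
```python
from plant import sensors,cams
from h import *
st=sensors.get_state(); print(st["tcp_pos"],st["contact_force"],st["eef_rot"])
im=np.zeros((600,800,3),np.uint8)
for i,(n,w) in enumerate([("top",(190,160,290,235)),("scene",(320,160,420,235))]):
    c=cams.capture(n); pickle.dump(c,open(n+"5.pkl","wb")); x0,y0,x1,y1=w
    im[300*i:300*i+300,:400]=cv2.resize(c["pixels"][y0:y1,x0:x1,::-1],None,fx=4,fy=4,interpolation=cv2.INTER_CUBIC)
    x0,y0,x1,y1=[(220,165,270,202),(375,170,425,207)][i]
    im[300*i:300*i+296,400:]=cv2.resize(c["pixels"][y0:y1,x0:x1,::-1],None,fx=8,fy=8,interpolation=cv2.INTER_CUBIC)
cv2.imwrite("pics/tip.png",im)
```

```text
[0.56592031 0.0081525  0.12017091] [-0.6979268  -0.13878064 -0.69895331] [ 1.79795033e+02 -1.04311234e-01 -1.04169824e+02]
```

View pics/tip.png

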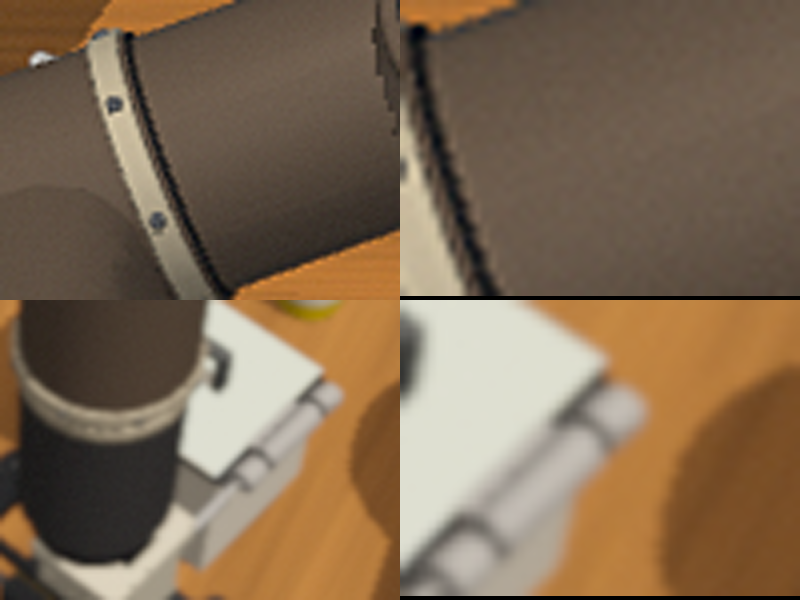

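Scene half of the picture: the three barrels lie in one line from (383,202) to (402,184) in scene px. The pin shank comes in from (370,216) towards the near barrel. The top camera is blocked by the arm. Next I measure the sideways offset of the pin against the barrel line.

```bash
cat > prof.py <<'E'
import sys
from h import *
from scipy.ndimage import map_coordinates
s=pickle.load(open(sys.argv[1],"rb")); yaw=np.radians(-14.2); ex=np.array([np.cos(yaw),np.sin(yaw),0]); ey=np.array([-np.sin(yaw),np.cos(yaw),0])
H=np.array([.5261,.2473,.122])+.099*ex
g=s["pixels"].astype(float)
for Y in [43,15,0,-15,-43,-58,-64,-70,-76,-82,-90]:
    P=[H+ey*Y/1000+ex*o/1000 for o in range(-20,21,2)]
    uv=proj(s,P); v=np.array([map_coordinates(g[...,k],[uv[:,1],uv[:,0]],order=1) for k in range(3)])
    print(Y,uv[10].round(1),"B:",v[2].astype(int))
E
python3 prof.py scene5.pkl
```

```text
43 [400.8 184.3] B: [199 182 149 113 100 113 136 154 162 169 171 170 167 153 135 111  89  70
  64  62  61]
15 [394.8 190.2] B: [201 193 182 171 159 149 152 160 169 175 178 176 172 160 144 119  94  72
  65  63  63]
0 [391.6 193.5] B: [202 194 183 169 155 148 150 161 170 177 178 176 170 163 155 147 138 121
 101  81  69]
-15 [388.3 196.8] B: [201 193 182 170 158 151 151 161 171 175 176 174 168 160 154 150 150 150
 149 144 135]
-43 [382.1 202.9] B: [204 190 158 122 108 119 139 156 167 171 175 173 170 162 155 150 150 150
 151 150 150]
-58 [378.8 206.3] B: [194 180 156 113  81  76  90 110 132 145 141 132 124 126 132 139 146 150
 151 151 149]
-64 [377.4 207.6] B: [108 100  97  80  75  86 100 126 150 164 162 156 150 149 150 150 151 151
 151 151 150]
-70 [376. 209.] B: [ 94  94  95  96  98 107 123 142 160 166 164 156 150 149 150 151 151 151
 151 151 150]
-76 [374.7 210.3] B: [101 101 102 101 101 106 119 139 158 170 167 158 150 149 149 150 151 151
 151 151 149]
-82 [373.3 211.7] B: [101 101 101 101 102 105 115 137 159 169 168 159 152 149 150 151 151 151
 151 150 149]
-90 [371.5 213.5] B: [101 101 102 102 101 106 117 138 158 171 168 159 150 148 150 151 151 151
 151 150 148]
```

Call:
{"op": "drive_tool", "data": {
  "rows": [
    {"fingers":-1,"x":0,"y":0,"z":0,"spin":0},
    {"fingers":-1,"x":0,"y":0,"z":0,"spin":0}
  ]
}}

```text
time_s: 19.73
tcp_pos: [0.5676, 0.0085, 0.1228]
eef_rot: [-179.9, 0.0, -104.1]
contact_force: [-0.6, -0.7, -1.1]
gripper_width: 0.0118
gripper_force: 45.0
```

```bash
python3 - <<'E'
from plant import sensors,cams
import pickle
st=sensors.get_state(); print(st["tcp_pos"],st["contact_force"],st["eef_rot"])
pickle.dump(cams.capture("scene"),open("scene6.pkl","wb"))
E
python3 prof.py scene6.pkl | grep '^-'
```

```text
[0.56758104 0.00854217 0.12275372] [-0.56530027 -0.7082483  -1.11231238] [-1.79943245e+02  3.65487729e-02 -1.04144464e+02]
-15 [388.3 196.8] B: [201 192 182 170 158 151 152 161 169 174 177 175 168 161 153 150 150 150
-43 [382.1 202.9] B: [204 190 158 121 108 118 140 157 168 172 176 174 170 163 155 150 150 150
-58 [378.8 206.3] B: [194 180 156 113  81  75  91 116 142 158 154 140 127 128 133 140 145 149
-64 [377.4 207.6] B: [108  99  97  79  74  86 102 127 150 163 162 157 151 149 150 150 150 151
-70 [376. 209.] B: [ 93  94  94  95  99 109 124 141 158 166 167 159 153 151 151 151 150 150
-76 [374.7 210.3] B: [101 101 101 102 102 107 118 136 156 169 166 158 151 150 150 151 151 151
-82 [373.3 211.7] B: [101 101 101 101 101 104 114 136 156 166 165 158 152 149 150 151 151 151
-90 [371.5 213.5] B: [102 101 101 101 101 106 115 136 156 167 164 156 150 149 150 151 151 151
```

Call:
{"op": "drive_tool", "data": {
  "rows": [
    {"fingers":-1,"x":0,"y":-0.0015,"z":0.002,"spin":0},
    {"fingers":-1,"x":0,"y":-0.0015,"z":0.002,"spin":0},
    {"fingers":-1,"x":-0.005,"y":-0.0015,"z":0.002,"spin":0},
    {"fingers":-1,"x":-0.01,"y":-0.0015,"z":0.002,"spin":0},
    {"fingers":-1,"x":-0.015,"y":-0.0015,"z":0.002,"spin":0},
    {"fingers":-1,"x":-0.015,"y":-0.0015,"z":0.002,"spin":0}
  ]
}}

```text
time_s: 20.52
tcp_pos: [0.5725, 0.0231, 0.1201]
eef_rot: [-180.0, 0.0, -104.1]
contact_force: [-0.4, 0.3, -1.4]
gripper_width: 0.0115
gripper_force: 45.0
```

Call:
{"op": "drive_tool", "data": {
  "rows": [
    {"fingers":-1,"x":-0.005,"y":0,"z":0,"spin":0},
    {"fingers":-1,"x":-0.01,"y":0,"z":0,"spin":0},
    {"fingers":-1,"x":-0.015,"y":0,"z":0,"spin":0},
    {"fingers":-1,"x":-0.015,"y":0,"z":0,"spin":0}
  ]
}}

```text
time_s: 21.02
tcp_pos: [0.5762, 0.0375, 0.12]
eef_rot: [-180.0, 0.0, -104.1]
contact_force: [-0.3, -1.0, -0.3]
gripper_width: 0.0116
gripper_force: 45.0
```

```bash
python3 - <<'E'
from plant import cams
import pickle
pickle.dump(cams.capture("scene"),open("scene7.pkl","wb"))
E
python3 prof.py scene7.pkl | grep -A1 -e '^-\(15\|43\|58\|64\|76\)'
```

```text
-15 [388.3 196.8] B: [201 192 182 170 158 151 151 161 171 175 176 174 167 160 153 149 149 149
 148 143 135]
-43 [382.1 202.9] B: [203 189 157 120 107 118 140 156 167 171 175 172 169 162 155 149 149 150
 150 150 150]
-58 [378.8 206.3] B: [191 179 157 117  85  79  88  99 127 151 164 162 150 138 134 139 145 149
 150 150 148]
-64 [377.4 207.6] B: [131 142 151 149 146 147 153 152 161 168 171 169 159 151 149 149 150 150
 150 150 149]
--
-76 [374.7 210.3] B: [ 65 103 143 168 183 188 190 190 189 187 179 167 154 150 149 150 151 150
 150 150 148]
```

The pin is centred on the barrel line and inside the first barrel, with no contact force. Push on.

Call:
{"op": "drive_tool", "data": {
  "rows": [
    {"fingers":-1,"x":-0.005,"y":0,"z":0,"spin":0},
    {"fingers":-1,"x":-0.01,"y":0,"z":0,"spin":0},
    {"fingers":-1,"x":-0.015,"y":0,"z":0,"spin":0},
    {"fingers":-1,"x":-0.02,"y":0,"z":0,"spin":0},
    {"fingers":-1,"x":-0.02,"y":0,"z":0,"spin":0}
  ]
}}

```text
time_s: 21.7
tcp_pos: [0.581, 0.0569, 0.12]
eef_rot: [180.0, -0.0, -104.1]
contact_force: [-0.2, -0.4, -1.5]
gripper_width: 0.0113
gripper_force: 45.0
```

Call:
{"op": "drive_tool", "data": {
  "rows": [
    {"fingers":-1,"x":-0.006,"y":0,"z":0,"spin":0},
    {"fingers":-1,"x":-0.012,"y":0,"z":0,"spin":0},
    {"fingers":-1,"x":-0.018,"y":0,"z":0,"spin":0},
    {"fingers":-1,"x":-0.025,"y":0,"z":0,"spin":0},
    {"fingers":-1,"x":-0.025,"y":0,"z":0,"spin":0}
  ]
}}

```text
time_s: 22.32
tcp_pos: [0.5872, 0.0813, 0.12]
eef_rot: [-180.0, 0.0, -104.1]
contact_force: [0.5, -0.6, -0.9]
gripper_width: 0.0118
gripper_force: 45.0
```

Call:
{"op": "drive_tool", "data": {
  "rows": [
    {"fingers":-1,"x":-0.006,"y":0,"z":0,"spin":0},
    {"fingers":-1,"x":-0.012,"y":0,"z":0,"spin":0},
    {"fingers":-1,"x":-0.018,"y":0,"z":0,"spin":0},
    {"fingers":-1,"x":-0.025,"y":0,"z":0,"spin":0},
    {"fingers":-1,"x":-0.025,"y":0,"z":0,"spin":0}
  ]
}}

```text
time_s: 22.95
tcp_pos: [0.5933, 0.1055, 0.12]
eef_rot: [-180.0, 0.0, -104.1]
contact_force: [-0.7, -0.5, -0.2]
gripper_width: 0.0116
gripper_force: 45.0
```

Call:
{"op": "drive_tool", "data": {
  "rows": [
    {"fingers":-1,"x":-0.005,"y":0,"z":0,"spin":0},
    {"fingers":-1,"x":-0.01,"y":0,"z":0,"spin":0},
    {"fingers":-1,"x":-0.015,"y":0,"z":0,"spin":0},
    {"fingers":-1,"x":-0.02,"y":0,"z":0,"spin":0},
    {"fingers":-1,"x":-0.02,"y":0,"z":0,"spin":0}
  ]
}}

```text
time_s: 23.58
tcp_pos: [0.5982, 0.1248, 0.12]
eef_rot: [-180.0, 0.0, -104.1]
contact_force: [-1.3, -0.2, -1.1]
gripper_width: 0.0119
gripper_force: 45.0
```

Call:
{"op": "drive_tool", "data": {
  "rows": [
    {"fingers":-1,"x":-0.003,"y":0,"z":0,"spin":0},
    {"fingers":-1,"x":-0.006,"y":0,"z":0,"spin":0},
    {"fingers":-1,"x":-0.008,"y":0,"z":0,"spin":0},
    {"fingers":-1,"x":-0.008,"y":0,"z":0,"spin":0}
  ]
}}

```text
time_s: 24.08
tcp_pos: [0.598, 0.1264, 0.12]
eef_rot: [179.8, -0.5, -104.2]
contact_force: [-1.1, -23.4, 5.2]
gripper_width: 0.0119
gripper_force: 45.0
```

Call:
{"op": "drive_tool", "data": {
  "rows": [
    {"fingers":-1,"x":-0.002,"y":0,"z":0,"spin":0},
    {"fingers":-1,"x":-0.003,"y":0,"z":0,"spin":0},
    {"fingers":-1,"x":-0.003,"y":0,"z":0,"spin":0}
  ]
}}

```text
time_s: 24.45
tcp_pos: [0.5979, 0.1266, 0.12]
eef_rot: [179.7, -0.7, -104.3]
contact_force: [-2.3, -33.7, 9.0]
gripper_width: 0.0119
gripper_force: 45.0
```

Stopped firmly at −34 N. The tip must already be past the far barrel, so the collar is probably home. I relax and measure the collar gap.

Call:
{"op": "drive_tool", "data": {
  "rows": [
    {"fingers":-1,"x":0.005,"y":0,"z":0,"spin":0},
    {"fingers":-1,"x":0.0085,"y":0,"z":0,"spin":0},
    {"fingers":-1,"x":0.0085,"y":0,"z":0,"spin":0}
  ]
}}

```text
time_s: 24.82
tcp_pos: [0.5985, 0.1261, 0.1201]
eef_rot: [180.0, -0.1, -104.2]
contact_force: [0.3, -6.5, 0.2]
gripper_width: 0.0118
gripper_force: 45.0
```

Run:
```python
from plant import cams,sensors
from h import *
from scipy.ndimage import map_coordinates
st=sensors.get_state(); print(st["tcp_pos"],st["contact_force"],st["moment"])
s=cams.capture("scene");pickle.dump(s,open("scene8.pkl","wb"))
yaw=np.radians(-14.2); ex=np.array([np.cos(yaw),np.sin(yaw),0]); ey=np.array([-np.sin(yaw),np.cos(yaw),0]); H=np.array([.5261,.2473,.122])+.099*ex
for o in(-6,0,6,8):
  for n in("scene6","scene8"):
    c=pickle.load(open(n+".pkl","rb")); uv=proj(c,[H+ey*Y/1000+ex*o/1000+[0,0,.004] for Y in range(-84,85,3)]); print(o,n,map_coordinates(c["pixels"][...,1].astype(float),[uv[:,1],uv[:,0]],order=1).astype(int))
```

```text
[0.59847964 0.12608666 0.12010508] [ 0.33066899 -6.49343116  0.24002484] [-2.26485206  0.07927946 -0.04129727]
-6 scene6 [131 132 136 140 141 132 116 105 105 100 106 122 148 155 154 153 146 131
 108 113 134 157 162 164 164 164 164 161 161 163 162 162 162 161 161 159
 153 142 120 111 121 145 152 153 148 145 136 134 131 131 131 131 131 130
 130 130 130]
-6 scene8 [ 44  41  49  76 101 119 125 114 105 106 127 166 197 206 208 209 209 209
 209 207 204 202 198 196 197 197 197 197 198 198 199 203 205 207 207 208
 208 207 208 206 197 179 160 152 147 144 136 134 132 131 130 129 129 129
 129 129 129]
0 scene6 [177 176 178 177 177 176 174 171 165 153 139 147 171 183 186 186 180 163
 135 132 155 177 184 185 185 185 186 186 185 185 186 186 186 186 186 186
 185 177 156 136 148 173 183 186 184 177 161 141 131 129 129 130 130 130
 130 129 129]
0 scene8 [ 43  42  46  75 103 126 128 116 106 112 135 162 190 200 202 201 202 202
 203 202 203 203 202 203 202 202 202 203 202 202 203 202 202 202 202 202
 201 199 199 199 195 188 185 184 184 180 174 159 150 139 132 129 129 129
 128 129 129]
6 scene6 [164 164 1
[... 248 characters left out ...]
 106 135 141 124 108 114 124 134 140 146 152 156 160 161
 161 162 161 161 162 161 162 163 162 162 162 162 163 164 166 168 167 166
 162 149 145 149 156 167 173 176 175 168 156 145 138 131 129 128 126 126
 125 125 124]
8 scene6 [164 165 165 165 167 166 165 156 138 125 134 154 166 169 171 170 160 139
 131 142 159 165 167 167 168 169 169 170 170 169 168 167 168 169 168 167
 162 141 129 132 147 157 164 167 165 155 140 131 128 128 127 127 126 125
 126 125 125]
8 scene8 [ 43  40  45  71 107 137 147 125 109 108 115 120 127 132 142 148 152 154
 154 153 154 153 153 154 154 154 155 155 153 154 153 155 158 159 159 158
 152 135 130 134 147 155 163 166 164 156 143 133 129 127 126 126 125 125
 124 124 123]
```

The tip shows about 10 mm beyond the far barrel, consistent with the collar being home. Next I release, move clear and look.

Call:
{"op": "drive_tool", "data": {
  "rows": [
    {"fingers":0,"x":0,"y":0,"z":0,"spin":0},
    {"fingers":0,"x":0,"y":0,"z":0,"spin":0},
    {"fingers":0,"x":0,"y":0,"z":0,"spin":0},
    {"fingers":0,"x":0,"y":0,"z":0,"spin":0},
    {"fingers":0,"x":0,"y":0,"z":-0.04,"spin":0},
    {"fingers":0,"x":0,"y":0,"z":-0.1,"spin":0},
    {"fingers":0,"x":0.06,"y":0,"z":-0.13,"spin":0},
    {"fingers":0,"x":0.12,"y":0,"z":-0.13,"spin":0},
    {"fingers":0,"x":0.18,"y":0,"z":-0.13,"spin":0},
    {"fingers":0,"x":0.24,"y":0,"z":-0.13,"spin":0}
  ]
}}

```text
time_s: 26.12
tcp_pos: [0.5393, -0.1075, 0.2505]
eef_rot: [-179.9, 0.0, -104.1]
contact_force: [1.3, 0.8, 0.9]
gripper_width: 0.0437
gripper_force: 0.0
```

Call:
{"op": "drive_tool", "data": {
  "rows": [
    {"fingers":0,"x":0.06,"y":0,"z":0,"spin":0},
    {"fingers":0,"x":0.1,"y":0,"z":0,"spin":0},
    {"fingers":0,"x":0.1,"y":0,"z":0,"spin":0}
  ]
}}

```text
time_s: 26.5
tcp_pos: [0.5146, -0.2051, 0.2501]
eef_rot: [-180.0, -0.0, -104.4]
contact_force: [-0.1, 1.1, 0.2]
gripper_width: 0.044
gripper_force: 0.0
```

Run:
```python
from plant import sensors,cams
from h import *
st=sensors.get_state(); print(st["tcp_pos"],st["contact_force"])
im=np.zeros((600,800,3),np.uint8)
yaw=np.radians(-14.2); ex=np.array([np.cos(yaw),np.sin(yaw),0]); ey=np.array([-np.sin(yaw),np.cos(yaw),0]); H=np.array([.5261,.2473,.122])+.099*ex
for i,n in enumerate(["top","scene"]):
    c=cams.capture(n); pickle.dump(c,open(n+"9.pkl","wb")); u,v=proj(c,H-.03*ey-.02*ex)[0].astype(int)
    im[300*i:300*i+300,:]=cv2.resize(c["pixels"][v-25:v+25,u-66:u+67,::-1],(800,300),interpolation=cv2.INTER_CUBIC); print(u-66,v-25)
cv2.imwrite("pics/fin.png",im)
```

```text
[ 0.51462861 -0.2051098   0.25010019] [-0.09001132  1.07203312  0.24900694]
166 170
313 171
```

View pics/fin.png

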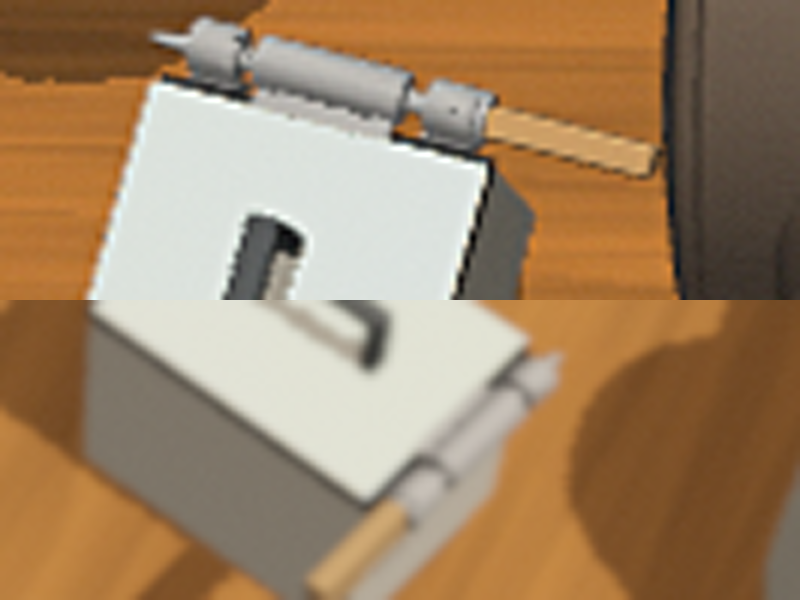

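The final picture shows the pin through all three barrels. Its tip is out at the far side (crop (155,40)), the collar sits tight against the near barrel (490,115), and the lid is flat with its barrel between the box's two. The robot is clear.

```bash
python3 -c "
from plant import r
print(r.close_job())"
```

```text
the job is handed in; nothing more can be done
None
```

The lid is back on the box and the pin is through all three barrels with its collar home. Everything is released and the other things were left where they stood; I handed the job in at about 26.6 s of the 67 s, and no verdict came back.

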